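# Nest the measuring beakers on the coaster and cap them

### The arm

A 6-joint arm with a two-finger parallel gripper is mounted at the origin on a cart in front of the work surface, level with it; the furniture and walls round the work are solid. World frame = base frame: x ahead of the robot, y to its left, z up, the work surface at z = 0. Lengths are in m, angles in rad, forces in N, time in s.
With the tool pointing down it reaches from about 0.3 to 0.875 m from the base axis. Payload 6.4 kg.
Tool frame: the origin (TCP) lies at the very end of the fingers, on their centre line; the grasp point (between the pads) lies 19 mm behind it; z points along the fingers, y is the line along which they close (so a half turn about z gives the same grasp; the last joint's range is limited). The gripper opens to 85 mm and grips with 20 to 120 N. Pads are 22 mm wide; open, the fingers measure 114 mm over their backs; the gripper's body (76 mm by 85 mm) begins 54 mm behind the grasp point. The pads swing forward as they close: fully open they stand 13 mm farther back than shut.
Start: joints at [1.028, 0.181, 1.607, -0, 1.354, -0.206], TCP at [0.19, 0.543, 0.231] pointing down, gripper open.
Joint ranges: [-2.99, 2.99], [-0.89, 2.07], [0.3, 2.58], [-1.14, 4.28], [0, 2.63], [-3.12, 3.12]. Speed limits (rad/s): [2.57, 2.57, 3.01, 3.14, 3.14, 3.14].

### API

Orientations are given as a unit quaternion [w, x, y, z].
In Python, from bench import ctrl gives the robot as it stands.
- The arm moves only by the tool jog_arm, never from a script. Its argument "series" is a list that holds one entry, the list of rows, each a list of 7 numbers: the shift along the tool's x, y, z in mm, then the turn, a rotation vector about the tool's x, y, z in rad, then the finger opening in mm, from 0 to 85.4. In form: [[[tx, ty, tz, rx, ry, rz, gripper], ...]]. A call has exactly 10 rows; each row shifts and turns the commanded pose from where the row before left it, along the tool's axes as they then stand; what a row does not reach is not made up. A row lasts 1/10 s, in which the tool goes at most 50 mm and 8.59 degrees, less where a joint would pass 70% of its speed; a pose out of reach is approached as far as the arm can. A call with a gripper value outside its range is refused whole. The fingers move at their own pace and stop on an object; the grip force is fixed at half the most. Time passes only in rows, so rows that do not move let the fingers close, or fill a call up. It gives the time, the measured TCP pose, the force, the opening and the grip force at its end, in the units of the state.
- ctrl.get_obs(): the state, without advancing time (a new reading comes with each control period).
- ctrl.camera(name): name is "scene" or "top" or "wrist"; returns a dict with "frame" (384x512x3 uint8, blue, green, red), "z_map" (384x512 float32, m along the optical axis (not along the pixel's ray), 0 where there is no reading), "fx", "fy", "cx", "cy" (pixels), "xyz" and "rotation" of the camera in the world. Camera axes: x right, y down, z forward; pixel columns grow to the right and rows downward; lengths in m; the calibration is good to about 2 mm. A picture is of the moment at which its call begins.
- ctrl.hand_in(): hands the job in; it is judged then, once.
The state is a dict: "time_s": time; "q": joint angles; "dq": joint speeds; "joint_efforts": joint torques, N m; "eef_pos": TCP position; "eef_rot": TCP orientation; "wrist_force": force on the tool from outside, world axes, zero at the start; "torque": the same for the moment, N m; "opening": opening from 0.0 (shut) to 1.0 (fully open); "grasp_force": force on a finger pad.
Only numpy, scipy, OpenCV 4.12 (cv2) and the standard library are available. Lean on these libraries where they do the work, as an engineer would, in place of code of your own. Each camera call takes 0.05 s, during which the arm holds its last target. There are 200 camera calls.

### The job

Put the measuring set away: stand the green beaker upright in the middle of the white coaster, then nest the blue beaker in it, then the red beaker in the blue one, and finally close the red beaker with the black cap so that it sits flat. Take them in that order, let go of each one, do not tip any of them over, and leave the shaker, the steel cup and the little clear box where they stand.

Things in the scene. Friction and masses are not known exactly. Their poses are not given: they have to be found in the camera images.
- coaster: round white coaster, 120 mm across, 6 mm thick, fixed to the worktop. Origin: centre of its underside (on the worktop, z = 0); z up.
- large_beaker: loose green measuring beaker, a plain open round cup with straight walls and no handle, mouth up: 68 mm outside diameter, 44 mm high, wall 3 mm (62 mm bore), floor 4 mm thick. Thin light-metal lines run round it. Origin: centre of its underside; z up along its axis. About 0.12 kg.
- medium_beaker: loose blue measuring beaker, same form: 54 mm outside diameter, 68 mm high, wall 3 mm (48 mm bore), floor 4 mm thick; standing in the green one its rim is 28 mm above the green rim. Origin: centre of its underside; z up along its axis. About 0.10 kg.
- small_beaker: loose red measuring beaker, same form: 40 mm outside diameter, 92 mm high, wall 3 mm (34 mm bore), floor 4 mm thick; standing in the blue one its rim is 28 mm above the blue rim. Origin: centre of its underside; z up along its axis. About 0.08 kg.
- cap: loose black cap, 40 mm high in all, standing on its plug: from below a plug 28 mm in diameter and 10 mm high, a round flange 50 mm in diameter from 10 to 15 mm, and a round knob 18 to 20 mm in diameter from 15 to 40 mm, by which to hold it. Seated, the plug is in the red beaker's mouth and the flange lies flat on its rim. Origin: centre of the plug's underside; z up. About 0.06 kg.
- shaker: bystander: clear round shaker with a grey metal domed top, 44 mm in diameter, 90 mm high, loose. Origin: centre of its underside.
- steel_cup: bystander: small low open steel cup, 56 mm in diameter, 32 mm high, loose. Origin: centre of its underside.
- charm_box: bystander: small clear box with a white figure in it, 52 x 52 x 56 mm, loose. Origin: centre of its underside.
Not all that is in view belongs to the job. What is meant by the medium_beaker is not orange, pink or purple, and is the smaller of those in its own colour.

How it is judged:
On the way, in this order (a step that is already met when the one before it is completed fails the run):
1. the green beaker stands in the middle of the coaster, released (horizontal distance between large_beaker and coaster below 0.015 m and z of large_beaker in the frame of coaster between 0.003 and 0.01 m and angle between large_beaker's own z axis and vertical below 0.09 rad and contact force between large_beaker and the fingers below 0.05 N and linear speed of large_beaker below 0.02 m/s and angular speed of large_beaker below 0.2 rad/s), for 0.2 s.
2. the blue beaker stands inside the green one, released (horizontal distance between large_beaker and coaster below 0.015 m and z of large_beaker in the frame of coaster between 0.003 and 0.01 m and angle between each of large_beaker, medium_beaker's own z axis and vertical below 0.09 rad and horizontal distance between medium_beaker and large_beaker below 0.008 m and z of medium_beaker in the frame of large_beaker between 0.001 and 0.008 m and contact force between medium_beaker and the fingers below 0.05 N and linear speed of medium_beaker below 0.02 m/s and angular speed of medium_beaker below 0.2 rad/s), for 0.2 s.
3. the red beaker stands inside the blue one, released (horizontal distance between large_beaker and coaster below 0.015 m and z of large_beaker in the frame of coaster between 0.003 and 0.01 m and angle between each of large_beaker, medium_beaker, small_beaker's own z axis and vertical below 0.09 rad and horizontal distance between medium_beaker and large_beaker below 0.008 m and z of medium_beaker in the frame of large_beaker between 0.001 and 0.008 m and horizontal distance between small_beaker and medium_beaker below 0.008 m and z of small_beaker in the frame of medium_beaker between 0.001 and 0.008 m and contact force between small_beaker and the fingers below 0.05 N and linear speed of small_beaker below 0.02 m/s and angular speed of small_beaker below 0.2 rad/s), for 0.2 s.
4. the black cap is seated in the mouth of the red beaker, released (horizontal distance between large_beaker and coaster below 0.015 m and z of large_beaker in the frame of coaster between 0.003 and 0.01 m and angle between each of large_beaker, medium_beaker, small_beaker, cap's own z axis and vertical below 0.09 rad and horizontal distance between medium_beaker and large_beaker below 0.008 m and z of medium_beaker in the frame of large_beaker between 0.001 and 0.008 m and horizontal distance between small_beaker and medium_beaker below 0.008 m and z of small_beaker in the frame of medium_beaker between 0.001 and 0.008 m and horizontal distance between cap and small_beaker below 0.008 m and z of cap in the frame of small_beaker between 0.079 and 0.085 m and contact force between cap and the fingers below 0.05 N and linear speed of cap below 0.02 m/s and angular speed of cap below 0.2 rad/s), for 0.2 s.
At the end, for the whole second after the job is handed in: Green beaker on the coaster, within 15 mm of its centre; blue beaker on the green one's floor and red beaker on the blue one's floor, axes within 8 mm; cap flat on the red rim (3 mm in height, 8 mm sideways); all upright within 5 degrees, released and at rest (all of step 4 and contact force between each of large_beaker, medium_beaker, small_beaker and the fingers below 0.05 N and linear speed of each of large_beaker, medium_beaker, small_beaker below 0.02 m/s and angular speed of each of large_beaker, medium_beaker, small_beaker below 0.2 rad/s); the robot touches nothing.
It fails at once if the shaker was moved more than 12 mm (distance of shaker from where it was at the start of the episode above 0.012 m).
It fails at once if the steel cup was moved more than 12 mm (distance of steel_cup from where it was at the start of the episode above 0.012 m).
It fails at once if the clear box was moved more than 12 mm (distance of charm_box from where it was at the start of the episode above 0.012 m).
It fails at once if a beaker or the cap was tipped over (angle between any of large_beaker, medium_beaker, small_beaker, cap's own z axis and vertical above 0.7 rad).
It also fails if it takes over 128 s, if anything falls off the work surface, if the arm or the gripper's body presses on something with over 40 N, if the wrist force passes 120 N, or if a joint passes its speed limit or range.

## Working session

There is one attempt and no reset: what is moved stays moved. The work goes in short steps, Python scripts to look and compute and a tool call to move; the robot and the scene stay as the last step left them, time stands still between calls to the robot, and variables do not carry over. Pictures are saved under pics/ and viewed, at most 16 in all, crops included, and the job is handed in when it is done.

Besides the shell and the picture viewer there is one more tool, called after "Request:" as name(argument=value, ...) on one line, values as JSON. jog_arm: Moves the arm, as the interface text tells. Its arguments: {"type":"object","properties":{"series":{"type":"array"}},"required":["series"]}

```bash
ls; mkdir -p pics; cat > h.py <<'E'
import numpy as np, cv2
from bench import ctrl
def snap(n,f):
    c=ctrl.camera(n); cv2.imwrite('pics/'+f+'.png',c['frame']); np.savez('pics/'+f+'.npz',**c); return c
def load(f): return np.load('pics/'+f+'.npz')
def cloud(c):
    z=c['z_map']; v,u=np.mgrid[:z.shape[0],:z.shape[1]]
    P=np.stack([(u-c['cx'])/c['fx']*z,(v-c['cy'])/c['fy']*z,z],-1)
    R=np.array(c['rotation']); 
    if R.shape!=(3,3):
        from scipy.spatial.transform import Rotation as Ro
        R=Ro.from_quat(np.roll(R,-1)).as_matrix()
    W=P@R.T+np.array(c['xyz']); W[z==0]=np.nan; return W
E
python3 - <<'E'
from h import *
print(ctrl.get_obs())
for n in('scene','top'):
    c=snap(n,n+'0'); print(n,c['xyz'],c['rotation'],c['fx'])
a=[cv2.imread(f'pics/{n}0.png') for n in('scene','top')]
E
```

```text
pics
{'time_s': 0.0, 'q': array([ 1.02766422e+00,  1.81517244e-01,  1.60799544e+00,  1.23109697e-05,
        1.35379960e+00, -2.06302117e-01]), 'dq': array([ 0.0012256 , -0.0008346 , -0.00164623, -0.00109475, -0.00021604,
        0.00021818]), 'joint_efforts': array([-1.59108788e-05, -4.44893610e+01, -3.51325142e+01, -2.69715156e-04,
        9.42915387e-03, -2.47404870e-06]), 'eef_pos': array([0.1897297 , 0.54222044, 0.2304036 ]), 'eef_rot': array([-3.20293366e-04,  1.67621231e-01,  9.85851096e-01, -7.97954090e-04]), 'wrist_force': array([ 0.41974575,  0.47291757, -0.28148025]), 'torque': array([ 0.01118195, -0.0133234 , -0.01222866]), 'grasp_force': 0.0, 'opening': 1.001732174345188}
scene [ 0.16978203 -0.76284572  0.67020011] [-0.44441461  0.86460134 -0.20975841  0.10469757] 392.019668495096
top [0.43817283 0.01280335 0.97870011] [-0.0571308   0.71268605 -0.69706287  0.0540187 ] 361.01686012501926
```

View pics/scene0.png

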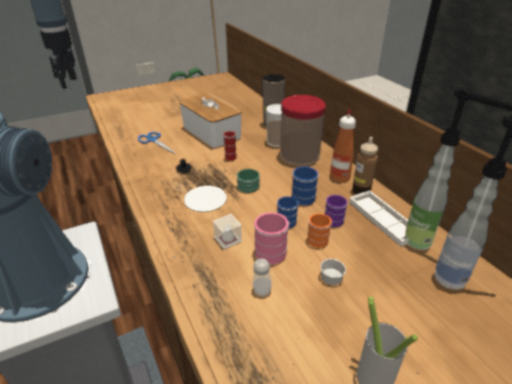

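View pics/top0.png

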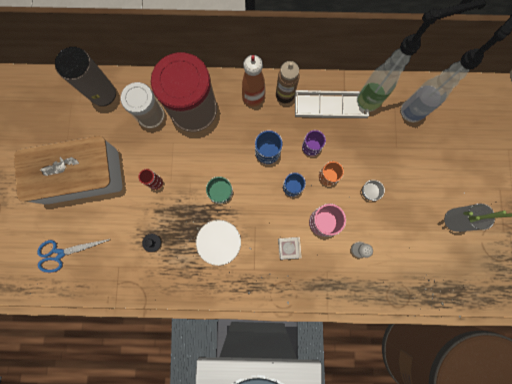

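The top view shows two blue beakers, at (268,148) and (294,185). The smaller one, at (294,185), fits the description. Also in view: green (219,190), red (151,180), cap (152,242), coaster (218,243), box (290,248), shaker (363,250) and steel cup (373,190). I'll measure these and confirm in a crop.

```bash
python3 - <<'E'
from h import *
c=load('top0'); W=cloud(c)
im=c['frame']
cv2.imwrite('pics/crop1.png',cv2.resize(im[120:270,130:400],None,fx=2.9,fy=2.9,interpolation=cv2.INTER_CUBIC)[:600,:800])
for n,u,v,r,h in[('coaster',218,243,30,.006),('green',219,190,20,.044),('blue',294,185,17,.068),('bigblue',268,148,22,None),('red',151,180,18,.092),('capfl',152,242,16,.015),('capknob',152,242,16,.040),('shaker',363,250,16,None),('steel',373,190,16,.032),('box',290,248,18,None),('pink',328,221,24,None),('orange',332,174,18,None)]:
    w=W[v-r:v+r,u-r:u+r].reshape(-1,3); w=w[~np.isnan(w[:,2])]
    hh=np.percentile(w[:,2],97) if h is None else h
    s=w[abs(w[:,2]-hh)<.004]
    if len(s)<4: print(n,'few',len(s),w[:,2].max());continue
    (x,y),rad=cv2.minEnclosingCircle(s[:,:2].astype(np.float32))
    print(n,len(s),np.round([x,y,rad*2],4),'zmax',round(float(w[:,2].max()),4), 'mean',s[:,:2].mean(0).round(4))
E
```

```text
coaster 1843 [0.4479 0.1142 0.2169] zmax 0.0129 mean [0.4457 0.1126]
green 116 [0.5838 0.1128 0.0692] zmax 0.048 mean [0.5837 0.1127]
blue 93 [ 0.6003 -0.0845  0.0553] zmax 0.0719 mean [ 0.6007 -0.0846]
bigblue 150 [ 0.6975 -0.015   0.0717] zmax 0.093 mean [ 0.6973 -0.0148]
red 76 [0.6048 0.2903 0.0421] zmax 0.0962 mean [0.6047 0.2906]
capfl 221 [0.4413 0.2883 0.0509] zmax 0.0426 mean [0.4405 0.287 ]
capknob 46 [0.4421 0.2873 0.0203] zmax 0.0426 mean [0.441  0.2877]
shaker 97 [ 0.4342 -0.2585  0.0286] zmax 0.0922 mean [ 0.4343 -0.2584]
steel 68 [ 0.5915 -0.2978  0.0576] zmax 0.0347 mean [ 0.5942 -0.3029]
box 363 [ 0.4358 -0.0744  0.0709] zmax 0.0605 mean [ 0.4353 -0.0748]
pink 199 [ 0.5069 -0.1672  0.0788] zmax 0.102 mean [ 0.5059 -0.1661]
orange 94 [ 0.6325 -0.1829  0.0546] zmax 0.0715 mean [ 0.6316 -0.1836]
```

View pics/crop1.png

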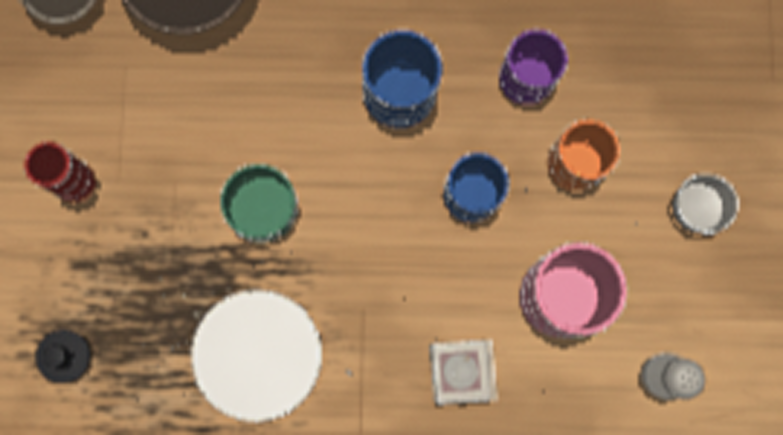

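The crop confirms it. The small blue beaker is at crop (476,187), about 54 mm across. The larger blue one, at (402,75), is about 70 mm. Next I locate the coaster and cross-check with the scene camera.

```bash
cat >> h.py <<'E'
def circ(c,u,v,r,h,tol=.004):
    W=cloud(c); w=W[v-r:v+r,u-r:u+r].reshape(-1,3); s=w[abs(w[:,2]-h)<tol]
    (x,y),rad=cv2.minEnclosingCircle(s[:,:2].astype(np.float32)); return np.round([x,y,2*rad,np.median(s[:,2])],4),len(s)
def go(x,y,z):
    o=ctrl.get_obs(); q=o['eef_rot']
    from scipy.spatial.transform import Rotation as Ro
    R=Ro.from_quat(np.roll(q,-1))
    T=Ro.from_matrix([[-1,0,0],[0,1,0],[0,0,-1]])
    d=R.inv().apply(np.array([x,y,z])-o['eef_pos'])*1000
    print('t',round(o['time_s'],2),'pos',o['eef_pos'].round(4),'move',d.round(1),'rv',(R.inv()*T).as_rotvec().round(3),'op',round(o['opening']*85.4,1),'gf',o['grasp_force'])
E
python3 - <<'E'
from h import *
for n,b in(('top0',(218,243,32)),('scene0',(206,199,26))):
    c=load(n); W=cloud(c); u,v,r=b
    im=c['frame'].astype(int); m=(im.min(-1)>140); 
    k=np.zeros(m.shape,bool);k[v-r:v+r,u-r:u+r]=1
    p=W[m&k]; p=p[abs(p[:,2]-.006)<.006]; 
    (x,y),rad=cv2.minEnclosingCircle(p[:,:2].astype(np.float32)); print(n,'coaster',x,y,2*rad,p.mean(0),np.median(p[:,2]),len(p))
    print('table z',np.nanmedian(W[270:290,200:300,2]) if n=='top0' else np.nanmedian(W[320:350,230:260,2]))
c=load('scene0')
for n,u,v,r,h in[('green',248,177,14,.044),('blue',288,203,12,.068),('red',231,136,12,.092),('knob',183,163,10,.040),('steel',333,268,15,.032)]: print(n,circ(c,u,v,r,h))
go(.584,.113,.12)
E
```

```text
top0 coaster 0.44725510478019714 0.1125948578119278 0.1206049695611 [0.44646049 0.11217304 0.00641224] 0.006472611575707443 1585
table z 0.00030464497332599594
scene0 coaster 0.4458722174167633 0.1114480048418045 0.12401662021875381 [0.44486762 0.10865107 0.00546507] 0.0055014580441149485 854
table z -0.00023216697367939299
green (array([0.5859, 0.1135, 0.0717, 0.0423]), 76)
blue (array([ 0.6015, -0.0852,  0.0564,  0.0665]), 78)
red (array([0.6047, 0.2891, 0.0458, 0.0893]), 34)
knob (array([0.4418, 0.2881, 0.0209, 0.0387]), 21)
steel (array([ 0.5929, -0.2963,  0.0583,  0.0304]), 84)
t 0.1 pos [0.1898 0.5423 0.2305] move [-514.  -274.7  110.7] rv [-0.001 -0.001 -0.337] op 85.5 gf 0.0
```

Request:
jog_arm(series=[[[0,0,0,0,0,-0.112,85],[0,0,0,0,0,-0.112,85],[0,0,0,0,0,-0.113,85],[-30,-32,0,0,0,0,85],[-30,-32,0,0,0,0,85],[-30,-32,0,0,0,0,85],[-30,-32,0,0,0,0,85],[-30,-32,0,0,0,0,85],[-30,-32,0,0,0,0,85],[-30,-32,0,0,0,0,85]]])

```text
time_s: 1.1
eef_pos: [0.4007, 0.3172, 0.231]
eef_rot: [-0.0, -0.0, 1.0, -0.0]
wrist_force: [0.1, 1.0, 0.4]
opening: 0.991
grasp_force: 0.0
```

```bash
python3 -c "
from h import *
go(.584,.113,.12)"
```

```text
t 1.1 pos [0.4007 0.3172 0.231 ] move [-183.2 -204.3  111. ] rv [-0. -0.  0.] op 84.6 gf 0.0
```

Request:
jog_arm(series=[[[-30,-34,0,0,0,0,85],[-30,-34,0,0,0,0,85],[-30,-34,0,0,0,0,85],[-30,-34,0,0,0,0,85],[-30,-34,0,0,0,0,85],[-33,-34,0,0,0,0,85],[0,0,40,0,0,0,85],[0,0,40,0,0,0,85],[0,0,31,0,0,0,85],[0,0,0,0,0,0,85]]])

```text
time_s: 2.1
eef_pos: [0.5788, 0.1145, 0.1146]
eef_rot: [-0.005, 0.0, 1.0, 0.0]
wrist_force: [0.5, -0.1, 0.2]
opening: 0.994
grasp_force: 0.0
```

```bash
python3 -c "
from h import *
go(.5845,.113,.008)
c=snap('wrist','w1');print(c['xyz'],c['rotation'],circ(c,256,192,190,.044,.003))"
```

```text
t 2.1 pos [0.5788 0.1145 0.1146] move [ -6.8  -1.5 106.6] rv [ 0.    -0.011 -0.   ] op 84.9 gf 0.0
[0.50990773 0.11310293 0.25938735] [0.09486581 0.7007201  0.70065135 0.0952864 ] (array([0.7084, 0.1369, 0.347 , 0.0446]), 1297)
```

View pics/w1.png

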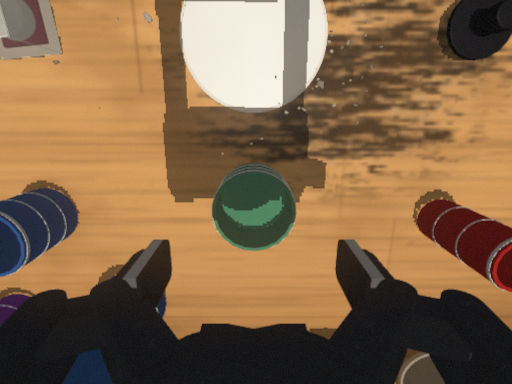

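The wrist view shows the green beaker at (254,207), roughly centred between the open fingertips.

```bash
python3 -c "
from h import *
go(.5845,.113,.008)
c=load('w1');print(circ(c,254,207,50,.044,.003))"
```

```text
t 2.15 pos [0.581  0.1147 0.1178] move [ -4.2  -1.7 109.8] rv [ 0.    -0.006  0.   ] op 84.7 gf 0.0
(array([0.5852, 0.1138, 0.0693, 0.0447]), 1200)
```

Request:
jog_arm(series=[[[0,0,0,0,0,0,85],[-1,0,25,0,0,0,85],[-1,0,30,0,0,0,85],[0,0,30,0,0,0,85],[0,0,16,0,0,0,85],[0,0,10,0,0,0,85],[0,0,0,0,0,0,85],[0,0,0,0,0,0,55],[0,0,0,0,0,0,55],[0,0,0,0,0,0,55]]])

```text
time_s: 3.15
eef_pos: [0.5871, 0.1148, 0.0117]
eef_rot: [0.002, -0.0, 1.0, -0.0]
wrist_force: [-1.2, 0.9, 7.0]
opening: 0.781
grasp_force: 67.6
```

```bash
python3 -c "
from h import *
go(.5845,.113,.008)
c=snap('wrist','w2');print(circ(c,254,207,60,.044,.003))"
```

```text
t 3.15 pos [0.5871 0.1148 0.0117] move [ 2.6 -1.8  3.7] rv [-0.     0.004  0.   ] op 66.7 gf 67.55894433706999
(array([0.5655, 0.1134, 0.0521, 0.0447]), 1399)
```

Request:
jog_arm(series=[[[0,0,-10,0,0,0,55],[0,0,-30,0,0,0,55],[0,0,-30,0,0,0,55],[0,0,0,0,0,0,55],[0,0,0,0,0,0,55],[0,0,0,0,0,0,55],[0,0,0,0,0,0,55],[0,0,0,0,0,0,55],[0,0,0,0,0,0,55],[0,0,0,0,0,0,55]]])

```text
time_s: 4.2
eef_pos: [0.5849, 0.1148, 0.0789]
eef_rot: [-0.0, -0.0, 1.0, 0.0]
wrist_force: [-0.2, 0.3, -1.7]
opening: 0.777
grasp_force: 67.4
```

```bash
python3 -c "
from h import *
c=snap('wrist','w3');c2=snap('top','t3');
W=cloud(c)[120:300,150:360].reshape(-1,3); print(np.histogram(W[:,2],bins=np.arange(-.01,.16,.005)))
go(.4465,.112,.07)"
```

```text
(array([    0,   691, 18700,     0,     0,     0,     0,     0,     0,
           0,     0,     0,     0,     0,     0,     2,  6373,   775,
        1080,  1016,   842,  1182,   948,   986,  2733,   517,   699,
         183,   209,   285,   148,   140,   127]), array([-0.01 , -0.005,  0.   ,  0.005,  0.01 ,  0.015,  0.02 ,  0.025,
        0.03 ,  0.035,  0.04 ,  0.045,  0.05 ,  0.055,  0.06 ,  0.065,
        0.07 ,  0.075,  0.08 ,  0.085,  0.09 ,  0.095,  0.1  ,  0.105,
        0.11 ,  0.115,  0.12 ,  0.125,  0.13 ,  0.135,  0.14 ,  0.145,
        0.15 ,  0.155]))
t 4.3 pos [0.585  0.1148 0.0791] move [138.5  -2.8   9.1] rv [ 0. -0.  0.] op 66.7 gf 67.40320164710283
```

View pics/w3.png

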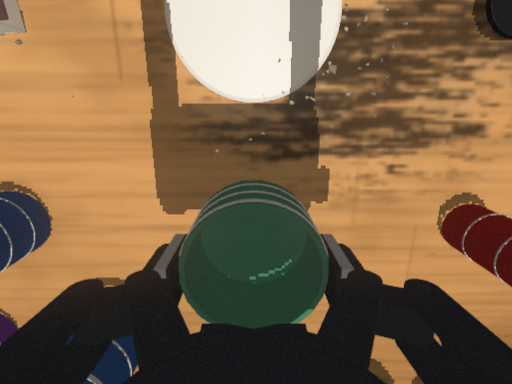

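The green beaker is held level between the fingers at (254,253). I measure its offset from the TCP.

```bash
python3 -c "
from h import *
c=load('w3'); W=cloud(c); print(W[225:235,250:258,2].mean(), W[300:310,250:258,2].mean())
m=np.zeros(W.shape[:2],bool);m[175:330,178:332]=1
h=c['frame'].astype(int); g=(h[...,1]>h[...,2]*1.3)&m
p=W[g]; 
for z in(.108,.111,.114,.117,.12):
  s=p[abs(p[:,2]-z)<.0015]; print(z,len(s),cv2.minEnclosingCircle(s[:,:2].astype(np.float32)))
s=p[p[:,2]<.0755];print(len(s),np.median(s[:,2]),cv2.minEnclosingCircle(s[:,:2].astype(np.float32)))
c=load('t3');W=cloud(c);im=c['frame'].astype(int)
g=(im[...,1]>im[...,2]*1.3);p=W[150:230,180:260][g[150:230,180:260]];s=p[abs(p[:,2]-.114)<.005];print(len(s),cv2.minEnclosingCircle(s[:,:2].astype(np.float32)))
"
```

```text
0.07230591464854452 0.09305989336271654
0.108 714 ((0.5855593085289001, 0.11201424151659012), 0.032902754843235016)
0.111 1756 ((0.5841647386550903, 0.11324494332075119), 0.034087732434272766)
0.114 680 ((0.5835066437721252, 0.11335863173007965), 0.03345527872443199)
0.117 0 ((0.0, 0.0), 0.0)
0.12 0 ((0.0, 0.0), 0.0)
6341 0.07231627583928807 ((0.5827509760856628, 0.11337149143218994), 0.032959483563899994)
3 ((0.5550934076309204, 0.12534797191619873), 0.00829340424388647)
```

Request:
jog_arm(series=[[[15,0,0,0,0,0,55],[30,0,0,0,0,0,55],[30,0,0,0,0,0,55],[30,-1,0,0,0,0,55],[23,0,0,0,0,0,55],[10,0,10,0,0,0,55],[0,0,20,0,0,0,55],[0,0,20,0,0,0,55],[0,0,6,0,0,0,55],[0,0,0,0,0,0,55]]])

```text
time_s: 5.3
eef_pos: [0.4466, 0.1137, 0.0223]
eef_rot: [-0.001, -0.0, 1.0, 0.0]
wrist_force: [-0.1, 0.4, -1.3]
opening: 0.782
grasp_force: 67.4
```

```bash
python3 -c "
from h import *
c=snap('wrist','w4')
go(.447,.1135,.0172)"
```

```text
t 5.35 pos [0.4473 0.1137 0.0231] move [ 0.3 -0.2  5.9] rv [-0.    -0.001  0.   ] op 66.8 gf 67.39698741585016
```

Request:
jog_arm(series=[[[0,0,4,0,0,0,55],[0,0,2,0,0,0,55],[0,0,0,0,0,0,55],[0,0,0,0,0,0,55],[0,0,0,0,0,0,85],[0,0,0,0,0,0,85],[0,0,0,0,0,0,85],[0,0,-5,0,0,0,85],[0,0,-20,0,0,0,85],[0,0,-30,0,0,0,85]]])

```text
time_s: 6.35
eef_pos: [0.4454, 0.1137, 0.0716]
eef_rot: [-0.002, -0.0, 1.0, 0.0]
wrist_force: [0.5, -0.0, -0.6]
opening: 0.994
grasp_force: 0.0
```

Request:
jog_arm(series=[[[0,0,-30,0,0,0,85],[0,0,-40,0,0,0,85],[0,0,-30,0,0,0,85],[-30,-30,0,0,0,0,85],[-30,-30,0,0,0,0,85],[-30,-30,0,0,0,0,85],[-30,-35,0,0,0,0,85],[-20,-37,0,0,0,0,85],[-13,-35,0,0,0,0,85],[0,0,0,0,0,0,85]]])

```text
time_s: 7.35
eef_pos: [0.6015, -0.0878, 0.1725]
eef_rot: [0.001, 0.002, 1.0, -0.001]
wrist_force: [-0.1, 0.1, 0.4]
opening: 0.994
grasp_force: 0.0
```

```bash
python3 -c "
from h import *
c=snap('top','t5')
print(circ(c,218,238,32,.050,.004))
w=snap('wrist','w5')
W=cloud(w);im=w['frame'].astype(int);b=(im[...,0]>im[...,2]*1.5)&(im[...,0]>50);b[:,:150]=0;b[:,360:]=0
s=W[b&(abs(W[...,2]-.068)<.003)];print(len(s),cv2.minEnclosingCircle(s[:,:2].astype(np.float32)))
go(.6005,-.083,.1)"
```

```text
(array([0.4456, 0.1116, 0.0689, 0.05  ]), 117)
615 ((0.6537015438079834, -0.04780091345310211), 0.089222751557827)
t 7.45 pos [ 0.5999 -0.0838  0.172 ] move [-0.7  0.8 72. ] rv [ 0.001 -0.001 -0.002] op 85.1 gf 0.0
```

View pics/t5.png

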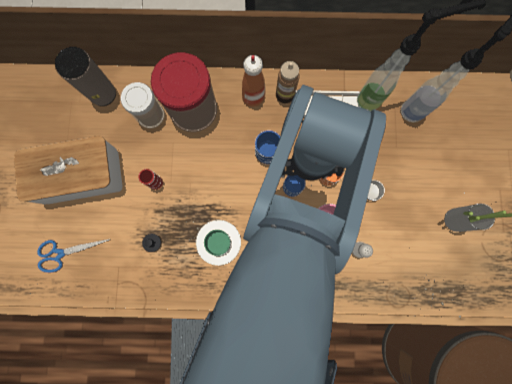

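View pics/w5.png

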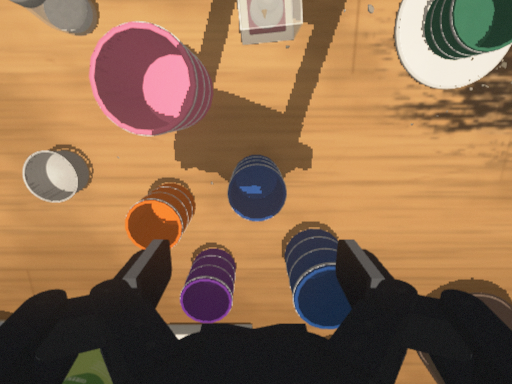

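The top view shows green centred on the coaster at (218,243). In the wrist view the small blue beaker is at (257,190), between the fingers. Its neighbours are clear of the descent.

```bash
python3 -c "
from h import *
c=load('w5');print(circ(c,257,190,36,.068,.003)); print(circ(load('w1'),254,207,50,.044,.003))
go(.6005,-.083,.1)"
```

```text
(array([ 0.6016, -0.0833,  0.0553,  0.0686]), 726)
(array([0.5852, 0.1138, 0.0693, 0.0447]), 1200)
t 7.45 pos [ 0.5999 -0.0838  0.172 ] move [-0.7  0.8 72. ] rv [ 0.001 -0.001 -0.002] op 85.1 gf 0.0
```

```bash
python3 -c "
from h import *
for f,z in(('w5',.172),('w3',.0791)):
  W=cloud(load(f));print(f)
  im=load(f)['frame']
  for sl in((slice(230,300),slice(135,180)),(slice(230,300),slice(330,380))):
    w=W[sl].reshape(-1,3);d=im[sl].reshape(-1,3).max(1)
    w=w[(abs(w[:,2]-z-.02)<.035)&(d<110)&(abs(w[:,0]-(.6 if f=='w5' else .585))<.012)];print(len(w),np.percentile(w[:,2]-z,[0,1,5,20,50]).round(4),np.percentile(w[:,1],[1,99]))
"
```

```text
w5
1841 [0.0144 0.0162 0.019  0.0254 0.0356] [-0.14020206 -0.12866611]
2044 [0.0136 0.0153 0.0189 0.026  0.0366] [-0.04458301 -0.03199496]
w3
1286 [0.0135 0.0159 0.0199 0.0295 0.0376] [0.06711428 0.08065907]
1167 [0.0141 0.0169 0.0207 0.0304 0.0392] [0.14649245 0.15984464]
```

Request:
jog_arm(series=[[[-1,1,30,0,0,0,85],[0,0,35,0,0,0,85],[0,0,35,0,0,0,85],[0,0,25,0,0,0,85],[0,0,10,0,0,0,85],[0,0,0,0,0,0,85],[0,0,0,0,0,0,40],[0,0,0,0,0,0,40],[0,0,0,0,0,0,40],[0,0,0,0,0,0,40]]])

```text
time_s: 8.45
eef_pos: [0.603, -0.0826, 0.0398]
eef_rot: [0.002, -0.0, 1.0, -0.001]
wrist_force: [-0.2, 1.3, 6.9]
opening: 0.61
grasp_force: 63.3
```

Request:
jog_arm(series=[[[0,0,0,0,0,0,40],[0,0,-10,0,0,0,40],[0,0,-25,0,0,0,40],[0,0,-30,0,0,0,40],[0,0,-25,0,0,0,40],[0,0,0,0,0,0,40],[0,0,0,0,0,0,40],[0,0,0,0,0,0,40],[0,0,0,0,0,0,40],[0,0,0,0,0,0,40]]])

```text
time_s: 9.45
eef_pos: [0.6003, -0.082, 0.1259]
eef_rot: [-0.001, -0.0, 1.0, 0.0]
wrist_force: [-0.3, 0.1, -1.6]
opening: 0.608
grasp_force: 62.7
```

```bash
python3 -c "
from h import *
c=snap('wrist','w6');W=cloud(c);im=c['frame'].astype(int);b=(im[...,0]>im[...,2]*1.5)&(im[...,0]>40)
p=W[b&(W[...,2]>.06)&(np.hypot(W[...,0]-.601,W[...,1]+.083)<.04)]
for z in np.arange(.085,.17,.004):
  s=p[abs(p[:,2]-z)<.002]; print(z.round(3),len(s),np.round(cv2.minEnclosingCircle(s[:,:2].astype(np.float32))[0],4) if len(s) else '', np.round(cv2.minEnclosingCircle(s[:,:2].astype(np.float32))[1],4) if len(s) else '')
go(.4468,.1137,.125)"
```

```text
0.085 0  
0.089 520 [ 0.6095 -0.083 ] 0.0212
0.093 950 [ 0.5982 -0.0834] 0.0258
0.097 293 [ 0.5985 -0.083 ] 0.0262
0.101 301 [ 0.5983 -0.0832] 0.0261
0.105 267 [ 0.5982 -0.0831] 0.026
0.109 282 [ 0.5986 -0.083 ] 0.0258
0.113 372 [ 0.5984 -0.0832] 0.0261
0.117 445 [ 0.5985 -0.0829] 0.0261
0.121 467 [ 0.5986 -0.083 ] 0.026
0.125 473 [ 0.5984 -0.083 ] 0.026
0.129 402 [ 0.5987 -0.0829] 0.026
0.133 556 [ 0.5988 -0.0834] 0.0262
0.137 648 [ 0.5988 -0.0833] 0.0263
0.141 714 [ 0.5989 -0.0832] 0.0265
0.145 780 [ 0.5988 -0.0831] 0.0262
0.149 677 [ 0.5988 -0.0832] 0.0264
0.153 1310 [ 0.6007 -0.0834] 0.0274
0.157 1138 [ 0.5997 -0.0834] 0.0268
0.161 0  
0.165 0  
0.169 0  
t 9.5 pos [ 0.6005 -0.082   0.1262] move [153.7 195.7   1.6] rv [ 0.001 -0.002  0.   ] op 51.9 gf 62.741385055705905
```

View pics/w6.png

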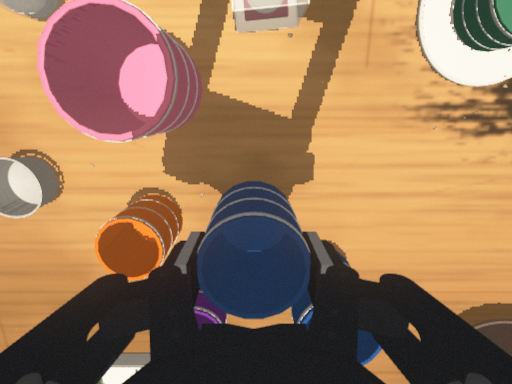

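Blue is held upright at (253,250). Now over to green.

Request:
jog_arm(series=[[[10,14,0,0,0,0,40],[22,28,0,0,0,0,40],[22,28,0,0,0,0,40],[22,28,0,0,0,0,40],[22,28,0,0,0,0,40],[22,28,0,0,0,0,40],[22,28,0,0,0,0,40],[12,14,0,0,0,0,40],[0,0,0,0,0,0,40],[0,0,0,0,0,0,40]]])

```text
time_s: 10.5
eef_pos: [0.4474, 0.1137, 0.1274]
eef_rot: [0.0, -0.001, 1.0, -0.0]
wrist_force: [0.1, -0.4, -1.1]
opening: 0.607
grasp_force: 62.9
```

```bash
python3 -c "
from h import *
c=snap('wrist','w7');W=cloud(c);im=c['frame'].astype(int)
g=(im[...,1]>im[...,2]*1.3)&(im[...,1]>im[...,0]*1.1)&(abs(W[...,2]-.05)<.004)
s=W[g];print(len(s),[s[:,0].min(),s[:,1].min(),s[:,1].max()],cv2.minEnclosingCircle(s[:,:2].astype(np.float32)))
go(.4465,.1137,.125)
import time
"
```

```text
297 [np.float64(0.41343634753020025), np.float64(0.08138557325206651), np.float64(0.14529860365356256)] ((0.44245120882987976, 0.1137005016207695), 0.032594840973615646)
t 10.55 pos [0.4479 0.1133 0.1275] move [1.4 0.4 2.5] rv [-0.     0.001  0.   ] op 51.5 gf 62.84986565820873
```

View pics/w7.png

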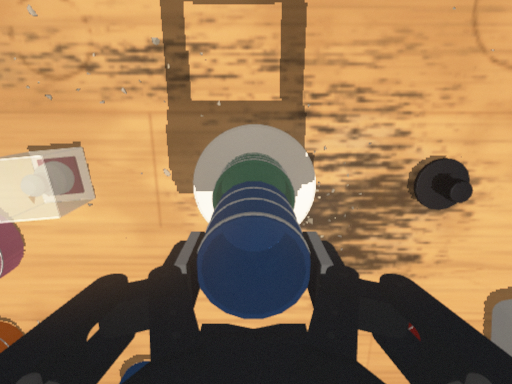

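Request:
jog_arm(series=[[[0,0.7,10,0,0,0,40],[0,0,15,0,0,0,40],[0,0,10,0,0,0,40],[0,0,10,0,0,0,40],[0,0,10,0,0,0,40],[0,0,10,0,0,0,40],[0,0,7,0,0,0,40],[0,0,4,0,0,0,40],[0,0,0,0,0,0,40],[0,0,0,0,0,0,40]]])

```text
time_s: 11.55
eef_pos: [0.4474, 0.1145, 0.0515]
eef_rot: [0.0, -0.0, 1.0, -0.0]
wrist_force: [-0.3, 0.1, -0.8]
opening: 0.609
grasp_force: 62.9
```

```bash
python3 -c "
from h import *
go(.4475,.114,.0465)
c=snap('scene','s7');cv2.imwrite('pics/s7c.png',cv2.resize(c['frame'][120:240,140:290],None,fx=5,fy=5,interpolation=cv2.INTER_CUBIC))"
```

```text
t 11.55 pos [0.4474 0.1145 0.0515] move [-0.1 -0.5  5. ] rv [-0.     0.001  0.   ] op 52.0 gf 62.93080436065793
```

Request:
jog_arm(series=[[[0,0,3,0,0,0,40],[0,0,2,0,0,0,40],[0,0,0,0,0,0,40],[0,0,0,0,0,0,40],[0,0,0,0,0,0,60],[0,0,0,0,0,0,72],[0,0,0,0,0,0,85],[0,0,0,0,0,0,85],[0,0,-5,0,0,0,85],[0,0,-20,0,0,0,85]]])

```text
time_s: 12.6
eef_pos: [0.4451, 0.1144, 0.0698]
eef_rot: [-0.002, -0.0, 1.0, -0.0]
wrist_force: [0.1, 0.8, 1.2]
opening: 0.997
grasp_force: 0.0
```

```bash
python3 -c "
from h import *
go(.606,.2915,.2)
c=snap('wrist','w8');W=cloud(c);im=c['frame'].astype(int);b=(im[...,0]>im[...,2]*1.5)&(im[...,0]>40)&(abs(W[...,2]-.078)<.006)
s=W[b];print(np.median(s[:,2]),cv2.minEnclosingCircle(s[:,:2].astype(np.float32)))
"
```

```text
t 12.6 pos [0.4451 0.1144 0.0698] move [-160.2  177.1 -130.9] rv [-0.    -0.005  0.   ] op 85.1 gf 0.0
0.07914911048057699 ((0.4480593800544739, 0.1130947396159172), 0.027081267908215523)
```

Request:
jog_arm(series=[[[0,0,-30,0,0,0,85],[0,0,-40,0,0,0,85],[0,0,-40,0,0,0,85],[0,0,-40,0,0,0,85],[-24,28,0,0,0,0,85],[-29,32,0,0,0,0,85],[-30,32,0,0,0,0,85],[-30,32,0,0,0,0,85],[-30,32,0,0,0,0,85],[-15,20,0,0,0,0,85]]])

```text
time_s: 13.65
eef_pos: [0.6067, 0.2926, 0.2206]
eef_rot: [0.0, -0.0, 1.0, 0.0]
wrist_force: [0.0, -0.7, -0.0]
opening: 0.996
grasp_force: 0.0
```

Request:
jog_arm(series=[[[0,0,0,0,0,0,85],[0,0,0,0,0,0,85],[0,0,0,0,0,0,85],[0,0,0,0,0,0,85],[0,0,0,0,0,0,85],[0,0,0,0,0,0,85],[0,0,0,0,0,0,85],[0,0,0,0,0,0,85],[0,0,0,0,0,0,85],[0,0,0,0,0,0,85]]])

```text
time_s: 14.65
eef_pos: [0.6051, 0.2905, 0.2213]
eef_rot: [-0.0, -0.0, 1.0, -0.0]
wrist_force: [0.1, -0.1, -0.5]
opening: 0.991
grasp_force: 0.0
```

```bash
python3 -c "
from h import *
c=snap('wrist','w9');W=cloud(c);im=c['frame'].astype(int);b=(im[...,2]>im[...,0]*2)&(im[...,2]>im[...,1]*2)&(abs(W[...,2]-.092)<.003)&(np.hypot(W[...,0]-.605,W[...,1]-.29)<.03)
s=W[b];print(len(s),np.median(s[:,2]),cv2.minEnclosingCircle(s[:,:2].astype(np.float32)))
go(.606,.2915,.061)
"
```

```text
306 0.09295781270705783 ((0.6061072945594788, 0.2917326092720032), 0.019796401262283325)
t 14.7 pos [0.605  0.2905 0.2212] move [ -1.    1.  160.2] rv [-0. -0.  0.] op 85.3 gf 0.0
```

View pics/w9.png

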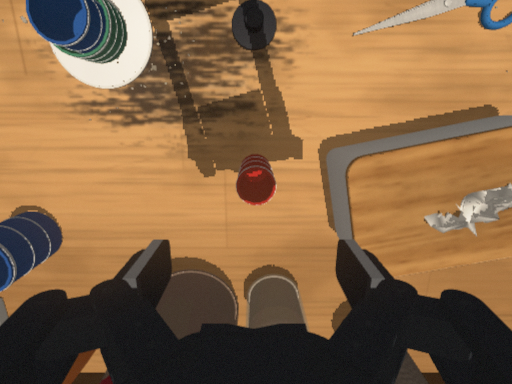

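Red is at (256,183). The grey tool box's corner is at (328,150), close to the right finger, so I check clearance there.

```bash
python3 -c "
from h import *
W=cloud(load('w9')); 
s=W[(W[...,2]>.02)&(W[...,2]<.2)&(W[...,1]>.33)&(W[...,0]<.65)]
for x in np.arange(.56,.66,.01):
  t=s[abs(s[:,0]-x)<.005]
  if len(t): print(x.round(3),t[:,1].min().round(4),t[:,2].max().round(3))
W=cloud(load('top0'));s=W[(W[...,2]>.03)&(W[...,2]<.3)&(W[...,1]>.2)&(W[...,1]<.37)&(W[...,0]>.62)]
print(s[:,0].min(), s[s[:,1]>.33][:,1].min() if (s[:,1]>.33).any() else '')
s=W[(W[...,2]>.03)&(W[...,2]<.3)&(W[...,1]>.33)&(W[...,1]<.5)&(W[...,0]<.66)];print(s[:,1].min(),s[:,2].max())
"
```

```text
0.56 0.4304 0.11
0.57 0.386 0.11
0.58 0.3779 0.11
0.59 0.3772 0.11
0.6 0.3775 0.112
0.61 0.3798 0.124
0.62 0.3818 0.135
0.63 0.3839 0.134
0.64 0.3861 0.133
0.65 0.3879 0.115
0.6200178336318751 0.3300026216648805
0.3761368184304142 0.2577626783672975
```

Request:
jog_arm(series=[[[-1,1.7,30,0,0,0,74],[0,0,40,0,0,0,74],[0,0,40,0,0,0,74],[0,0,30,0,0,0,74],[0,0,15,0,0,0,74],[0,0,4,0,0,0,74],[0,0,0,0,0,0,74],[0,0,0,0,0,0,74],[0,0,0,0,0,0,28],[0,0,0,0,0,0,28]]])

```text
time_s: 15.7
eef_pos: [0.607, 0.2925, 0.0639]
eef_rot: [0.001, -0.0, 1.0, 0.0]
wrist_force: [-0.7, 0.8, 0.5]
opening: 0.537
grasp_force: 0.0
```

Request:
jog_arm(series=[[[0,0,0,0,0,0,28],[0,0,0,0,0,0,28],[0,0,0,0,0,0,28],[0,0,-10,0,0,0,28],[0,0,-30,0,0,0,28],[0,0,-40,0,0,0,28],[0,0,-30,0,0,0,28],[0,0,0,0,0,0,28],[0,0,0,0,0,0,28],[0,0,0,0,0,0,28]]])

```text
time_s: 16.7
eef_pos: [0.6049, 0.2918, 0.1706]
eef_rot: [-0.001, -0.0, 1.0, -0.0]
wrist_force: [-0.3, -0.0, -1.0]
opening: 0.444
grasp_force: 60.3
```

```bash
cat >> h.py <<'E'
def prof(f,m,x,y,zs,dz=.002,R=.045):
    c=load(f);W=cloud(c);im=c['frame'].astype(int);k=m(im)&(np.hypot(W[...,0]-x,W[...,1]-y)<R)
    p=W[k]
    for z in zs:
        s=p[abs(p[:,2]-z)<dz]
        if len(s)>20: 
            (a,b),r=cv2.minEnclosingCircle(s[:,:2].astype(np.float32)); print(round(z,3),len(s),round(a,4),round(b,4),round(r*2,4),'xmin',s[:,0].min().round(4))
red=lambda i:(i[...,2]>i[...,0]*2)&(i[...,2]>i[...,1]*2)
E
python3 -c "
from h import *
go(.4475,.1144,.172)
snap('wrist','w10'); prof('w10',red,.606,.292,np.arange(.09,.21,.008))
"
```

```text
t 16.7 pos [0.6049 0.2918 0.1706] move [ 157.4 -177.4   -0.8] rv [-0.001 -0.003  0.   ] op 37.9 gf 60.34638427197933
0.114 29 0.5894 0.2862 0.0256 xmin 0.5839
0.122 66 0.5922 0.29 0.0326 xmin 0.5837
0.13 90 0.6024 0.2911 0.0381 xmin 0.5838
0.138 100 0.6025 0.2908 0.0377 xmin 0.584
0.146 204 0.6022 0.2907 0.0383 xmin 0.5838
0.154 262 0.6022 0.2906 0.0384 xmin 0.5838
0.162 232 0.6027 0.2909 0.0382 xmin 0.5838
0.17 348 0.6027 0.2906 0.0385 xmin 0.584
0.178 447 0.6023 0.2907 0.0385 xmin 0.5839
0.186 534 0.6029 0.2906 0.0388 xmin 0.5838
0.194 458 0.6029 0.2908 0.0386 xmin 0.5837
0.202 433 0.6037 0.2905 0.0394 xmin 0.5844
```

View pics/w10.png

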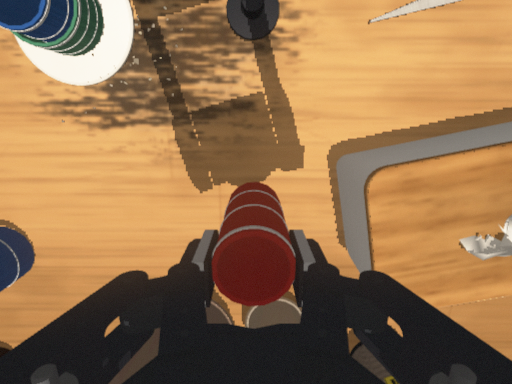

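Red is held upright at (253,262). Next I take it above the blue beaker and check the alignment.

Request:
jog_arm(series=[[[10,-12,0,0,0,0,28],[22,-25,0,0,0,0,28],[25,-28,0,0,0,0,28],[25,-28,0,0,0,0,28],[25,-28,0,0,0,0,28],[25,-28,0,0,0,0,28],[15,-18,0,0,0,0,28],[10,-10,0,0,0,0,28],[0,0,0,0,0,0,28],[0,0,0,0,0,0,28]]])

```text
time_s: 17.75
eef_pos: [0.4495, 0.1154, 0.1722]
eef_rot: [0.0, 0.0, 1.0, 0.0]
wrist_force: [-0.5, -0.1, 0.1]
opening: 0.451
grasp_force: 60.4
```

```bash
python3 -c "
from h import *
go(.4475,.1144,.172)
snap('wrist','w11'); prof('w11',red,.447,.114,np.arange(.13,.20,.016))
print('blue');prof('w11',lambda i:(i[...,0]>i[...,2]*1.5)&(i[...,0]>40),.447,.114,np.arange(.055,.085,.005))
print('green');prof('w11',lambda im:(im[...,1]>im[...,2]*1.3)&(im[...,1]>im[...,0]*1.1),.447,.114,np.arange(.03,.055,.005))
"
```

```text
t 17.75 pos [0.4495 0.1154 0.1722] move [ 2.  -1.   0.2] rv [ 0.  0. -0.] op 38.6 gf 60.4192884452641
0.13 77 0.447 0.1145 0.0379 xmin 0.4285
0.146 182 0.4471 0.1146 0.0382 xmin 0.4288
0.162 254 0.4474 0.1146 0.0382 xmin 0.4285
0.178 410 0.4471 0.1143 0.0385 xmin 0.4287
0.194 501 0.4475 0.1143 0.0386 xmin 0.4286
blue
0.08 179 0.4473 0.1133 0.0516 xmin 0.4223
green
0.05 107 0.4463 0.1122 0.0661 xmin 0.4142
```

Request:
jog_arm(series=[[[0,-1,5,0,0,0,28],[0,0,10,0,0,0,28],[0,0,10,0,0,0,28],[0,0,10,0,0,0,28],[0,0,12,0,0,0,28],[0,0,12,0,0,0,28],[0,0,12,0,0,0,28],[0,0,10,0,0,0,28],[0,0,5,0,0,0,28],[0,0,0,0,0,0,28]]])

```text
time_s: 18.8
eef_pos: [0.4485, 0.1141, 0.0854]
eef_rot: [-0.001, -0.0, 1.0, -0.0]
wrist_force: [-0.0, 0.2, -0.0]
opening: 0.454
grasp_force: 60.4
```

```bash
python3 -c "
from h import *
go(.4495,.1144,.0765)
"
```

```text
t 18.8 pos [0.4485 0.1141 0.0854] move [-1.   0.3  8.9] rv [-0.    -0.002  0.   ] op 38.8 gf 60.41919881477952
```

Request:
jog_arm(series=[[[0,0,4,0,0,0,28],[0,0,3,0,0,0,28],[0,0,1.5,0,0,0,28],[0,0,0,0,0,0,28],[0,0,0,0,0,0,46],[0,0,0,0,0,0,60],[0,0,0,0,0,0,70],[0,0,0,0,0,0,70],[0,0,-5,0,0,0,70],[0,0,-20,0,0,0,70]]])

```text
time_s: 19.8
eef_pos: [0.4473, 0.1141, 0.1015]
eef_rot: [-0.002, -0.0, 1.0, -0.0]
wrist_force: [-0.4, -0.1, -0.0]
opening: 0.819
grasp_force: 0.0
```

```bash
python3 -c "
from h import *
go(.442,.2895,.12)
snap('wrist','w12'); prof('w12',red,.447,.114,np.arange(.095,.115,.003))
"
```

```text
t 19.8 pos [0.4473 0.1141 0.1015] move [  5.4 175.4 -18.5] rv [-0.    -0.004  0.   ] op 70.0 gf 0.0
0.095 343 0.4471 0.1133 0.0385 xmin 0.4286
0.098 356 0.4471 0.1134 0.0385 xmin 0.4286
0.101 296 0.4473 0.1133 0.0381 xmin 0.4284
0.104 277 0.4491 0.1126 0.0393 xmin 0.4298
0.107 1121 0.4486 0.1129 0.0403 xmin 0.4292
0.11 204 0.4483 0.1135 0.0392 xmin 0.4293
```

View pics/w12.png

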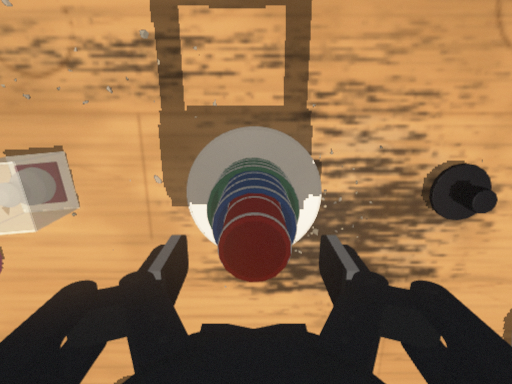

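Nested, with the red rim at the right height; red is at (254,250). The cap is next, at (460,190).

Request:
jog_arm(series=[[[0,0,-25,0,0,0,70],[0,0,-35,0,0,0,70],[2,25,0,0,0,0,70],[2,35,0,0,0,0,70],[2,35,0,0,0,0,70],[0,35,0,0,0,0,70],[0,30,0,0,0,0,60],[0,15,0,0,0,0,50],[0,0,0,0,0,0,50],[0,0,0,0,0,0,50]]])

```text
time_s: 20.85
eef_pos: [0.443, 0.2886, 0.1625]
eef_rot: [-0.0, -0.0, 1.0, -0.0]
wrist_force: [-0.1, 0.7, 0.3]
opening: 0.584
grasp_force: 0.0
```

```bash
cat >> h.py <<'E'
dark=lambda i:i.max(-1)<75
E
python3 -c "
from h import *
go(.442,.2895,.018)
snap('wrist','w13'); prof('w13',dark,.442,.289,[.013,.015,.017],.002);prof('w13',dark,.442,.289,[.036,.038,.040,.042],.0015,.03)
"
```

```text
t 20.85 pos [0.443  0.2886 0.1625] move [  0.9   1.  144.5] rv [-0.001 -0.     0.001] op 49.9 gf 0.0
0.013 84 0.4418 0.2899 0.0498 xmin 0.4186
0.015 1129 0.4418 0.2899 0.0498 xmin 0.4174
0.017 1171 0.4414 0.2897 0.0493 xmin 0.4171
0.04 235 0.4415 0.2898 0.02 xmin 0.432
0.042 232 0.4415 0.2901 0.0193 xmin 0.432
```

View pics/w13.png

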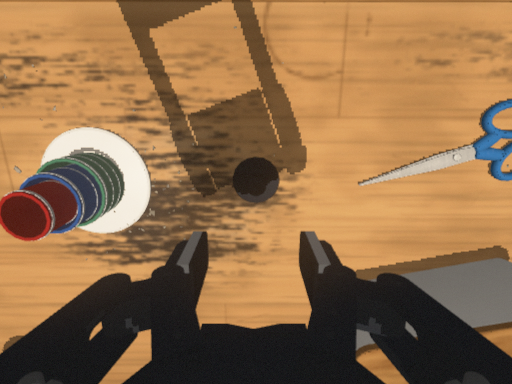

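The cap is at (256,180), centred between the fingers.

Request:
jog_arm(series=[[[1,2,30,0,0,0,50],[0,0,40,0,0,0,50],[0,0,40,0,0,0,50],[0,0,25,0,0,0,50],[0,0,10,0,0,0,50],[0,0,0,0,0,0,50],[0,0,0,0,0,0,50],[0,0,0,0,0,0,10],[0,0,0,0,0,0,10],[0,0,0,0,0,0,10]]])

```text
time_s: 21.9
eef_pos: [0.4433, 0.2915, 0.0194]
eef_rot: [0.001, -0.0, 1.0, 0.0]
wrist_force: [-0.6, -1.1, 5.1]
opening: 0.203
grasp_force: 58.4
```

Request:
jog_arm(series=[[[0,0,0,0,0,0,10],[0,0,0,0,0,0,10],[0,0,-10,0,0,0,10],[0,0,-30,0,0,0,10],[0,0,-40,0,0,0,10],[0,0,-40,0,0,0,10],[0,0,-10,0,0,0,10],[0,0,0,0,0,0,10],[0,0,0,0,0,0,10],[0,0,0,0,0,0,10]]])

```text
time_s: 22.9
eef_pos: [0.4407, 0.2906, 0.1458]
eef_rot: [-0.002, -0.0, 1.0, -0.001]
wrist_force: [-0.4, 0.7, -1.5]
opening: 0.205
grasp_force: 58.7
```

```bash
python3 -c "
from h import *
go(.449,.1142,.15)
c=snap('wrist','w14');W=cloud(c);w=W[150:300,190:320].reshape(-1,3);w=w[w[:,2]>.1];print(np.histogram(w[:,2],bins=np.arange(.12,.2,.004)))
prof('w14',dark,.442,.289,np.arange(.13,.165,.004),.002)
"
```

```text
t 22.9 pos [0.4407 0.2906 0.1458] move [  -8.3 -176.4   -4. ] rv [-0.001 -0.003  0.   ] op 17.5 gf 58.68741780985147
(array([   0,    0,    0,    0,   49, 2262,  118,  110,  189,  262,  334,
       1164,  464,  290,  228,  313,  417,  356,  543,  439]), array([0.12 , 0.124, 0.128, 0.132, 0.136, 0.14 , 0.144, 0.148, 0.152,
       0.156, 0.16 , 0.164, 0.168, 0.172, 0.176, 0.18 , 0.184, 0.188,
       0.192, 0.196, 0.2  ]))
0.142 2203 0.4395 0.289 0.05 xmin 0.4147
0.146 118 0.4311 0.2851 0.0385 xmin 0.4161
0.15 108 0.4299 0.2894 0.0307 xmin 0.4292
0.154 126 0.4336 0.2892 0.0419 xmin 0.4291
0.158 197 0.4337 0.2892 0.0439 xmin 0.429
0.162 263 0.434 0.2894 0.0441 xmin 0.429
```

View pics/w14.png

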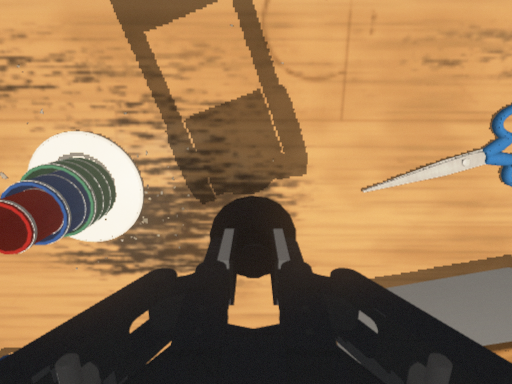

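The cap is held by the knob at (253,235), flange level. Over to red.

Request:
jog_arm(series=[[[0,-10,-8,0,0,0,10],[-1,-25,0,0,0,0,10],[-1,-30,0,0,0,0,10],[-1,-30,0,0,0,0,10],[-2,-30,0,0,0,0,10],[-2,-25,0,0,0,0,10],[0,-16,0,0,0,0,10],[0,-10,0,0,0,0,10],[0,0,0,0,0,0,10],[0,0,0,0,0,0,10]]])

```text
time_s: 23.95
eef_pos: [0.449, 0.1153, 0.1558]
eef_rot: [-0.0, 0.0, 1.0, 0.0]
wrist_force: [-0.4, 0.6, -0.5]
opening: 0.207
grasp_force: 58.7
```

Request:
jog_arm(series=[[[0,0,0,0,0,0,10],[0,0,0,0,0,0,10],[0,0,0,0,0,0,10],[0,0,0,0,0,0,10],[0,0,0,0,0,0,10],[0,0,0,0,0,0,10],[0,0,0,0,0,0,10],[0,0,0,0,0,0,10],[0,0,0,0,0,0,10],[0,0,0,0,0,0,10]]])

```text
time_s: 24.95
eef_pos: [0.4491, 0.1152, 0.1558]
eef_rot: [0.0, -0.0, 1.0, 0.0]
wrist_force: [0.7, -0.2, -1.0]
opening: 0.206
grasp_force: 58.7
```

```bash
python3 -c "
from h import *
go(.4495,.1145,.1235)
snap('wrist','w15');prof('w15',dark,.449,.113,[.148,.15,.152],.002)
print('red');prof('w15',red,.449,.113,np.arange(.08,.115,.004))
"
```

```text
t 24.95 pos [0.4491 0.1152 0.1558] move [-0.4 -0.7 32.3] rv [0. 0. 0.] op 17.6 gf 58.721695330459625
0.15 420 0.4481 0.1134 0.0505 xmin 0.423
0.152 2224 0.4479 0.113 0.0507 xmin 0.423
red
0.08 38 0.4358 0.1125 0.0302 xmin 0.4283
0.084 43 0.436 0.1125 0.0311 xmin 0.4287
0.088 48 0.4368 0.1124 0.0324 xmin 0.4286
0.092 52 0.436 0.1137 0.0308 xmin 0.4285
0.096 40 0.4345 0.1156 0.0282 xmin 0.4285
0.108 178 0.4394 0.1133 0.0339 xmin 0.4293
```

Request:
jog_arm(series=[[[-0.4,-0.4,5,0,0,0,10],[0,0,8,0,0,0,10],[0,0,8,0,0,0,10],[0,0,5,0,0,0,10],[0,0,3,0,0,0,10],[0,0,3,0,0,0,10],[0,0,3,0,0,0,10],[0,0,2,0,0,0,10],[0,0,0,0,0,0,10],[0,0,0,0,0,0,10]]])

```text
time_s: 26.0
eef_pos: [0.4496, 0.1148, 0.1189]
eef_rot: [0.0, -0.0, 1.0, -0.0]
wrist_force: [-0.5, 0.4, -1.5]
opening: 0.206
grasp_force: 58.7
```

```bash
python3 -c "
from h import *
go(.4495,.1145,.1135);print(ctrl.get_obs()['wrist_force'])
"
```

```text
t 26.0 pos [0.4496 0.1148 0.1189] move [ 0.1 -0.3  5.4] rv [-0.  0.  0.] op 17.6 gf 58.720618437509984
[-0.45268144  0.4091262  -1.45172079]
```

The plug is 4 to 5 mm inside with no contact force. I lower it to the seat and release.

Request:
jog_arm(series=[[[0,0,2,0,0,0,10],[0,0,2,0,0,0,10],[0,0,1.2,0,0,0,10],[0,0,0,0,0,0,10],[0,0,0,0,0,0,10],[0,0,0,0,0,0,24],[0,0,0,0,0,0,34],[0,0,0,0,0,0,45],[0,0,0,0,0,0,45],[0,0,0,0,0,0,45]]])

```text
time_s: 27.0
eef_pos: [0.4493, 0.1148, 0.1133]
eef_rot: [-0.0, -0.0, 1.0, 0.0]
wrist_force: [-0.3, 0.3, 0.6]
opening: 0.522
grasp_force: 0.0
```

Request:
jog_arm(series=[[[0,0,-5,0,0,0,45],[0,0,-15,0,0,0,45],[0,0,-30,0,0,0,45],[0,0,-30,0,0,0,45],[10,0,-20,0,0,0,45],[0,30,0,0,0,0,45],[0,40,0,0,0,0,45],[0,40,0,0,0,0,45],[0,20,0,0,0,0,45],[0,0,0,0,0,0,45]]])

```text
time_s: 28.0
eef_pos: [0.4391, 0.247, 0.2139]
eef_rot: [0.0, -0.002, 1.0, 0.0]
wrist_force: [0.6, -1.0, -0.4]
opening: 0.527
grasp_force: 0.0
```

```bash
python3 -c "
from h import *
c=snap('scene','s16');t=snap('top','t16')
a=cv2.resize(c['frame'][110:240,140:300],(492,400),interpolation=cv2.INTER_CUBIC);b=cv2.resize(t['frame'][190:290,170:270],(300,300),interpolation=cv2.INTER_CUBIC)
o=np.zeros((400,792,3),np.uint8);o[:,:492]=a;o[:300,492:]=b;cv2.imwrite('pics/f16.png',o)
print(circ(t,218,230,40,.111,.003),circ(t,218,230,40,.136,.004))
for n,u,v,r,h in[('shaker',363,250,16,.0908),('steel',373,190,16,.032)]: print(n,circ(t,u,v,r,h))
"
```

```text
(array([0.4481, 0.112 , 0.0494, 0.1116]), 258) (array([0.448 , 0.1119, 0.0193, 0.1368]), 57)
shaker (array([ 0.4345, -0.258 ,  0.0269,  0.0885]), 65)
steel (array([ 0.5934, -0.2975,  0.0576,  0.0316]), 63)
```

View pics/f16.png

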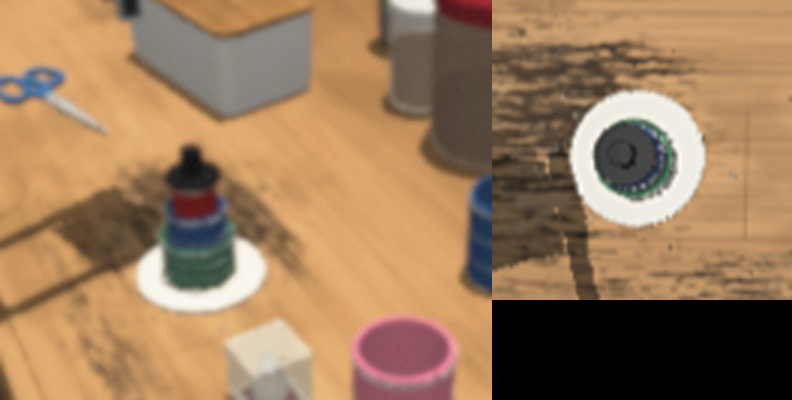

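The picture shows the full stack on the coaster, with the cap flat at (190,180). The flange top measures z ≈ 0.111, as expected, the bystanders checked are where they were, and the arm is clear.

```bash
python3 -c "
from bench import ctrl
print(ctrl.hand_in())"
```

```text
the job is handed in; nothing more can be done
None
```

The measuring set is put away and the job is handed in: green on the coaster, blue and red nested in it, and the black cap flat on the red rim; the hand-in call gave no verdict.

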